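Turn the divider of the larger ring binder

ROBOT

A 7-joint arm with a two-finger parallel gripper is mounted at the origin on a cart in front of the work surface, level with it; the furniture and walls round the work are solid. World frame = base frame: x ahead of the robot, y to its left, z up, the work surface at z = 0. Lengths are in m, angles in rad, forces in N, time in s.
With the tool pointing down it reaches from about 0.4 to 0.85 m from the base axis. Payload 4.5 kg.
Tool frame: the origin (TCP) lies at the very end of the fingers, on their centre line; the grasp point (between the pads) lies 19 mm behind it (r.grip_point_offset is the distance from the TCP to the grasp point, in m); z points along the fingers, y is the line along which they close (so a half turn about z gives the same grasp; the last joint's range is limited). The gripper opens to 88 mm and grips with 3 to 60 N. Pads are 18 mm wide; open, the fingers measure 123 mm over their backs; the gripper's body (75 mm by 187 mm) begins 45 mm behind the grasp point.
Start: joints at [1.241, 0.689, -0.195, 1.565, 0.157, 0.902, -0.215], TCP at [0.222, -0.584, 0.239] pointing down, gripper open.
Joint ranges: [-3.01, 3.01], [-0.46, 2.08], [-1.47, 1.51], [0.13, 2.56], [-1, 4.14], [0.04, 2.09], [-2.66, 2.66]. Speed limits (rad/s): [2.57, 2.57, 3.14, 3.14, 3.14, 3.14, 3.14].

INTERFACE

Orientations are given as a unit quaternion [x, y, z, w].
In Python, from plant import r gives the robot as it stands.
- The arm moves only by the tool carry_out, never from a script. Its argument "rows" is a list of rows, each a list of 3 entries, a list of its own where there are three numbers: the shift along the tool's x, y, z in cm, then the turn, a rotation vector about the tool's x, y, z in degrees, then the closure, from 0 (fully open) to 1 (shut). A call has 1 to 12 rows; each row is the pose to reach, as a shift and turn from the pose commanded when the call began, along the tool's axes at that moment; what a row does not reach only later rows make up. A row lasts 1/10 s, in which the tool goes at most 50 mm and 8.59 degrees, less where a joint would pass 70% of its speed; a pose out of reach is approached as far as the arm can. A call with a gripper value outside its range is refused whole. The fingers move at their own pace and stop on an object; "newtons" is the grip in N (left out, the last holds). Time passes only in rows, so rows that repeat a pose let the fingers close. It gives the time, the measured TCP pose, the force, the opening and the grip force at its end, in the units of the state.
- r.get_state(): the state, without advancing time (a new reading comes with each control period).
- r.snapshot(name): name is "side" or "top" or "wrist"; returns a dict with "image" (420x560x3 uint8, red, green, blue), "fx", "fy", "cx", "cy" (pixels), "pose" (4x4, takes a point from camera to world coordinates). Camera axes: x right, y up, looking along -z (the intrinsics and any distortion apply to the point x, -y, -z); pixel columns grow to the right and rows downward; lengths in m; the calibration is good to about 2 mm. A picture is of the moment at which its call begins. There is no depth.
- r.finish_job(): hands the job in; it is judged then, once.
The state is a dict: "clock": time; "q": joint angles; "qd": joint speeds; "joint_torque": joint torques, N m; "tool_pos": TCP position; "eef_rot": TCP orientation; "contact_force": force on the tool from outside, world axes, zero at the start; "moment": the same for the moment, N m; "opening": opening from 0.0 (shut) to 1.0 (fully open); "finger_force": force on a finger pad.
Only numpy, scipy, OpenCV 4.12 (cv2) and the standard library are available. Lean on these libraries where they do the work, as an engineer would, in place of code of your own. Each camera call takes 0.05 s, during which the arm holds its last target. There are 200 camera calls.

TASK

Two ring binders lie open on the desk. In the larger one, with four rings, turn the stiff divider leaf over its rings from the right-hand page to the left-hand page, so that it lies flat there with its other face showing. Leave the divider of the small two-ring binder as it lies.

Things in the scene. Friction and masses are not known exactly. Their poses are not given: they have to be found in the camera images.
- binder: Larger ring binder, fixed: grey covers 190 mm along its four steel rings, 117 mm to each side, 3 mm thick; paper on them to 111 mm, 19.5 mm high; rings 41 mm high. Origin on the desk under the middle of the ring row; x along the rings, away from the robot (within 17 deg), y to the left-hand page, z up. The leaf turns about a line along x, 22 mm above the origin. Left or right of the small one.
- divider (a joint): Turn of the larger binder's divider about the ring axis, rad: 0 flat on the right-hand page (start), 1.57 upright, 3.14 flat on the left-hand page (stop). Stiff brown card, 170 mm along the rings, 3 mm thick, about 45 g, reaching 112 mm from the axis. It turns easily and, let go, falls to the side it leans to.
- divider_tab (a point): Point in the white tab amid that divider's outer edge, mid thickness, 137 mm from the ring axis (start: 0, -137, 22 mm in the binder's frame). Tab 36 mm wide along the rings, 5 mm thick, jutting from the leaf's edge at 112 mm to 148 mm, past the cover, bare desk below. It can be pinched across its 36 mm from above, free at both sides, and pivots between the fingers as the leaf swings.
- small_divider_tab (a point): Point in the tab of the small two-ring binder's divider, which must stay: 95 mm to the right of that binder's ring axis, 22 mm above the desk. Tab 24 mm wide along the rings, ending 11 mm beyond the point. That binder is 130 mm along the rings, 176 mm across, rings 41 mm high.

How it is judged:
By the outcome, as a careful person would: the job done as asked, in the order asked, and still so for the second after the job is handed in, with the robot touching nothing.
It also fails if it takes over 38 s, if anything falls off the work surface, if the arm or the gripper's body presses on something with over 40 N, if the wrist force passes 120 N, or if a joint passes its speed limit or range.

## Working session

There is one attempt and no reset: what is moved stays moved. The work goes in short steps, Python scripts to look and compute and a tool call to move; the robot and the scene stay as the last step left them, time stands still between calls to the robot, and variables do not carry over. Pictures are saved under pics/ and viewed, at most 10 in all, crops included, and the job is handed in when it is done.

Besides the shell and the picture viewer there is one more tool, called after ">>>" as a command line: name --argument value ..., lists and objects as JSON in quotes. carry_out: Moves the arm, as the interface text tells. Its arguments: {"type":"object","properties":{"rows":{"type":"array"},"newtons":{"type":"number"}},"required":["rows"]}

```bash
mkdir -p pics
python3 - <<'E'
from plant import r
import cv2,pickle
d={}
for n in("top","side"):
    s=r.snapshot(n);d[n]=s;cv2.imwrite(f"pics/{n}0.png",s["image"][:,:,::-1])
    print(n,s.keys(),s["fx"],s["fy"],s["cx"],s["cy"],s["pose"].round(3).tolist())
pickle.dump(d,open("s0.pkl","wb"))
s=r.get_state();print(s)
E
```

```text
top dict_keys(['image', 'fx', 'fy', 'cx', 'cy', 'pose']) 540.2955061037968 540.2955061037968 277.0955661430904 218.15948668826312 [[-0.015, 0.997, -0.077, 0.424], [-1.0, -0.017, -0.026, -0.014], [-0.027, 0.077, 0.997, 1.04], [0.0, 0.0, 0.0, 1.0]]
side dict_keys(['image', 'fx', 'fy', 'cx', 'cy', 'pose']) 427.27246942288946 427.27246942288946 274.608992313248 207.08874633431162 [[0.974, 0.143, -0.174, 0.367], [-0.225, 0.628, -0.745, -0.635], [0.003, 0.765, 0.644, 0.61], [0.0, 0.0, 0.0, 1.0]]
{'clock': 0.1, 'q': array([ 1.24079596,  0.68987944, -0.19447917,  1.56617252,  0.15728876,
        0.90250517, -0.21510222]), 'qd': array([ 0.00050048, -0.00243651,  0.00026937, -0.00148599, -0.00017094,
       -0.00241171,  0.00110187]), 'joint_torque': array([-2.40185182e-03, -5.28495204e+01, -1.27137467e+00, -1.53835809e+01,
       -5.26492344e-02,  2.07146993e-03,  5.42405962e-05]), 'tool_pos': array([ 0.22214511, -0.58361852,  0.23802008]), 'eef_rot': array([ 9.83498958e-01,  1.80912071e-01, -2.07418699e-04, -7.61471116e-04]), 'contact_force': array([-0.48030987,  0.52854923,  0.50364543]), 'moment': array([-0.00636998, -0.05782877,  0.03722788]), 'finger_force': 0.0, 'opening': 1.0021806517839893}
```

View pics/top0.png

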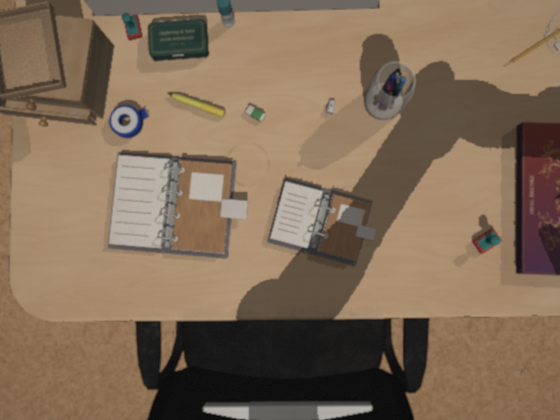

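View pics/side0.png

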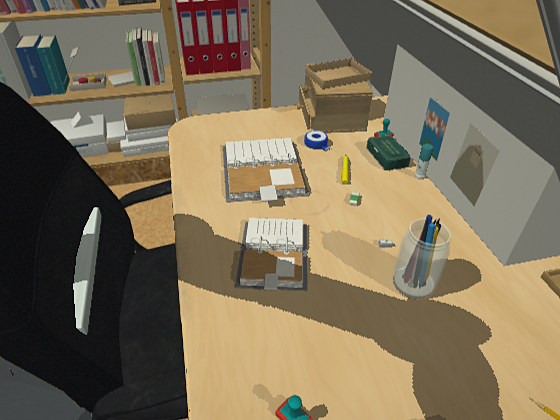

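The top view shows the larger binder at about (172,205), with its tab near (234,209). The small binder is at about (320,222) with its tab near (366,232). In the side view the larger tab is at about (268,193). I'll zoom in for the corners.

Run:
```python
import cv2,pickle,numpy as np
d=pickle.load(open("s0.pkl","rb"))
a=d["top"]["image"][145:265,100:260,::-1]; b=d["side"]["image"][130:210,210:317,::-1]
a=cv2.resize(a,None,fx=5,fy=5,interpolation=cv2.INTER_CUBIC)
cv2.imwrite("pics/c1.png",a)
```

```text
(no output)
```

View pics/c1.png

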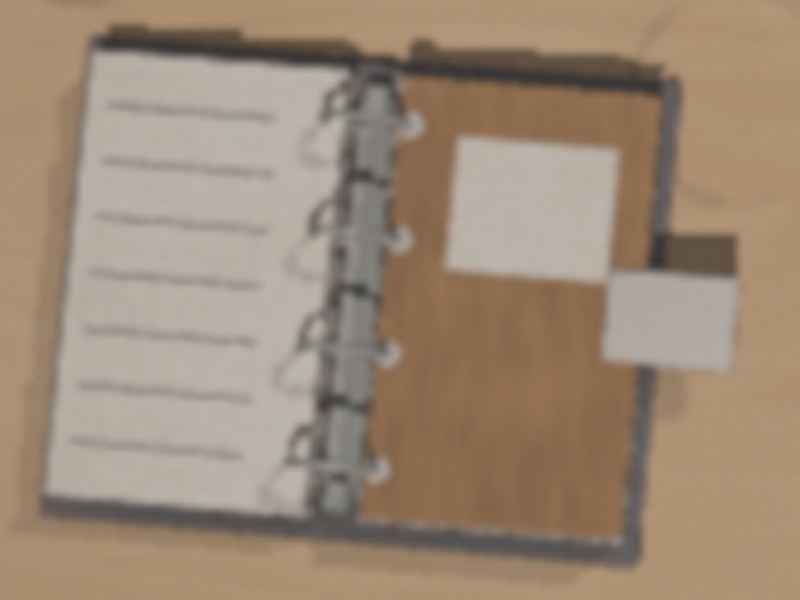

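The crop shows tab corners at (611,268), (739,277), (729,372) and (602,361), and cover corners at (92,38), (42,515), (635,563) and (680,80).

```bash
cat > h.py <<'E'
import numpy as np,cv2
from scipy.spatial.transform import Rotation as R
def back(s,uv,z):
    uv=np.atleast_2d(uv).astype(float);P=s["pose"]
    v=np.c_[(uv[:,0]-s["cx"])/s["fx"],-(uv[:,1]-s["cy"])/s["fy"],-np.ones(len(uv))]@P[:3,:3].T
    return P[:3,3]+v*((z-P[2,3])/v[:,2])[:,None]
def proj(s,X):
    P=s["pose"];c=(np.atleast_2d(X)-P[:3,3])@P[:3,:3]
    return np.c_[s["cx"]+s["fx"]*c[:,0]/-c[:,2],s["cy"]-s["fy"]*c[:,1]/-c[:,2]]
E
python3 - <<'E'
import pickle
from h import *
d=pickle.load(open("s0.pkl","rb"));s=d["top"]
f=lambda p:(np.array(p)+.5)/5-.5+[100,145]
t=back(s,f([(611,268),(739,277),(729,372),(602,361)]),.0245)
c=back(s,f([(92,38),(42,515),(635,563),(680,80)]),.003)
print(t.round(4),t.mean(0),c.round(4),c.mean(0))
n=lambda a:np.linalg.norm(a)
print("tab sizes",n(t[0]-t[3]),n(t[1]-t[2]),n(t[0]-t[1]),"cover",n(c[0]-c[1]),n(c[1]-c[2]),n(c[2]-c[3]),n(c[3]-c[0]))
for a,b in((1,0),(2,3)):
    v=c[b]-c[a];print("yaw",np.degrees(np.arctan2(v[1],v[0])))
for a,b in((2,1),(3,0)):
    v=c[b]-c[a];print("yaw from y",np.degrees(np.arctan2(-v[0],v[1])))
yaw=np.mean([np.arctan2(*(c[b]-c[a])[[1,0]]) for a,b in((1,0),(2,3))]+[np.arctan2(-(c[b]-c[a])[0],(c[b]-c[a])[1]) for a,b in((2,1),(3,0))])
ex=np.array([np.cos(yaw),np.sin(yaw),0]);ey=np.array([-ex[1],ex[0],0])
o=c.mean(0);o[2]=0
print("yaw",np.degrees(yaw),"o",o,"tab in binder", [( (p-o)@ex,(p-o)@ey) for p in t], "tabpt",o-.137*ey)
# check in side image
T=[o+ex*a*.018-ey*b+[0,0,.0245] for a,b in((1,.112),(1,.148),(-1,.148),(-1,.112))]
print(proj(d["side"],T).round(1), "measured tab bounds side ~260-277 x,186-200 y")
E
```

```text
[[0.5423 0.1172 0.0245]
 [0.5381 0.0686 0.0245]
 [0.502  0.0727 0.0245]
 [0.507  0.1208 0.0245]] [0.52236036 0.09481475 0.0245    ] [[0.6392 0.3235 0.003 ]
 [0.4526 0.3414 0.003 ]
 [0.4307 0.1114 0.003 ]
 [0.618  0.0925 0.003 ]] [0.53511817 0.21721429 0.003     ]
tab sizes 0.03553280288325031 0.03626959354166229 0.048807061571214776 cover 0.18742969157885533 0.23102143678409692 0.18824896641349695 0.23192981454825345
yaw -5.498440479000674
yaw -5.774220563812538
yaw from y -5.43865736719439
yaw from y -5.23703623641328
yaw -5.4870886616052195 o [0.53511817 0.21721429 0.        ] tab in binder [(np.float64(0.01676235969505149), np.float64(-0.09889251871239134)), (np.float64(0.017144423117221138), np.float64(-0.14769808485763536)), (np.float64(-0.019118566566654092), np.float64(-0.14700599030878464)), (np.float64(-0.018769530002710214), np.float64(-0.09863777325901292))] tabpt [0.52201803 0.08084205 0.        ]
[[276.1 188.3]
 [278.3 198.4]
 [261.9 199.7]
 [260.2 189.6]] measured tab bounds side ~260-277 x,186-200 y
```

```bash
cat >> h.py <<'E'
O=np.array([.5348,.2172,0]);YAW=np.radians(-5.49)
EX=np.array([np.cos(YAW),np.sin(YAW),0]);EY=np.array([-EX[1],EX[0],0])
# target tool: z down, y along -ring axis... y azimuth = YAW
def down(az): # tool y at azimuth az
    y=np.array([np.cos(az),np.sin(az),0]);z=np.array([0,0,-1.]);return R.from_matrix(np.c_[np.cross(y,z),y,z])
def step(st,p,rot):
    R0=R.from_quat(st["eef_rot"])
    return R0.inv().apply(np.array(p)-st["tool_pos"])*100,np.degrees((R0.inv()*rot).as_rotvec())
def leaf(th,dz=-.016,rad=.137): # TCP for tab at angle th
    return O+rad*(-np.cos(th)*EY)+[0,0,.022+rad*np.sin(th)+dz]
E
python3 - <<'E'
from h import *; from plant import r
st=r.get_state();print([x for x in dir(r) if x[0]!='_'])
for p,az in(((.5,-.25,.24),np.radians(-37)),((*leaf(0)[:2],.15),YAW)):
    a,b=step(st,p,down(az));print(p,a.round(2),b.round(1))
E
```

```text
['Unreachable', 'finish_job', 'get_state', 'grip_point_offset', 'snapshot']
(0.5, -0.25, 0.24) [ 37.84 -21.29  -0.17] [ -0.1  -0.  -32.2]
(np.float64(0.521692933033805), np.float64(0.08082843113191193), 0.15) [ 51.64 -51.42   8.88] [ -0.1  -0.  -63.7]
```

>>> carry_out --rows '[[[37.8,-21.3,0],[0,0,-32],0],[[37.8,-21.3,0],[0,0,-32],0],[[37.8,-21.3,0],[0,0,-32],0],[[37.8,-21.3,0],[0,0,-32],0],[[37.8,-21.3,0],[0,0,-32],0],[[37.8,-21.3,0],[0,0,-32],0],[[37.8,-21.3,0],[0,0,-32],0],[[37.8,-21.3,0],[0,0,-32],0],[[51.6,-51.4,4],[0,0,-63.7],0],[[51.6,-51.4,4],[0,0,-63.7],0],[[51.6,-51.4,4],[0,0,-63.7],0],[[51.6,-51.4,4],[0,0,-63.7],0]]'

```text
clock: 1.3
tool_pos: [0.502, -0.0775, 0.2162]
eef_rot: [0.738, 0.674, -0.0, -0.0]
contact_force: [1.4, 0.0, -0.2]
opening: 0.998
finger_force: 0.0
```

```bash
cat > go.py <<'E'
from h import *; from plant import r
st=r.get_state();print(st["clock"],st["q"].round(2),st["tool_pos"].round(4),st["eef_rot"].round(3))
a,b=step(st,(*leaf(0)[:2],.15),down(YAW));print(a.round(2),b.round(1))
E
python3 go.py
```

```text
1.3 [ 0.34  0.6  -0.45  1.93  0.39  0.7  -0.43] [ 0.502  -0.0775  0.2162] [ 0.738  0.674 -0.    -0.   ]
[15.94  0.53  6.62] [-0.  -0.   0.3]
```

>>> carry_out --rows '[[[15.9,0.5,6.6],[0,0,0.3],0],[[15.9,0.5,6.6],[0,0,0.3],0],[[15.9,0.5,6.6],[0,0,0.3],0],[[15.9,0.5,6.6],[0,0,0.3],0],[[15.9,0.5,6.6],[0,0,0.3],0],[[15.9,0.5,6.6],[0,0,0.3],0],[[15.9,0.5,6.6],[0,0,0.3],0],[[15.9,0.5,6.6],[0,0,0.3],0]]'

```text
clock: 2.1
tool_pos: [0.5226, 0.0763, 0.151]
eef_rot: [0.743, 0.67, -0.0, 0.001]
contact_force: [1.3, 0.3, -0.4]
opening: 0.999
finger_force: 0.0
```

Run:
```python
from h import *; from plant import r
s=r.snapshot("wrist");cv2.imwrite("pics/w1.png",s["image"][:,:,::-1])
import pickle;pickle.dump(s,open("w1.pkl","wb"))
st=r.get_state();print(st["clock"],st["q"].round(2),st["tool_pos"].round(4))
T=[O+EX*a*.018-EY*b+[0,0,.0245] for a,b in((1,.112),(1,.148),(-1,.148),(-1,.112))]
print(proj(s,T).round(1)); print(step(st,leaf(0),down(YAW)))
```

```text
2.15 [-0.02  0.71 -0.35  1.94  0.43  0.57 -0.76] [0.5227 0.0766 0.151 ]
[[303.  149.8]
 [302.6 197.8]
 [254.4 198.1]
 [253.1 150.2]]
(array([ 0.41775866, -0.14932976, 14.49955559]), array([ 0.04155019,  0.04386143, -0.43211476]))
```

View pics/w1.png

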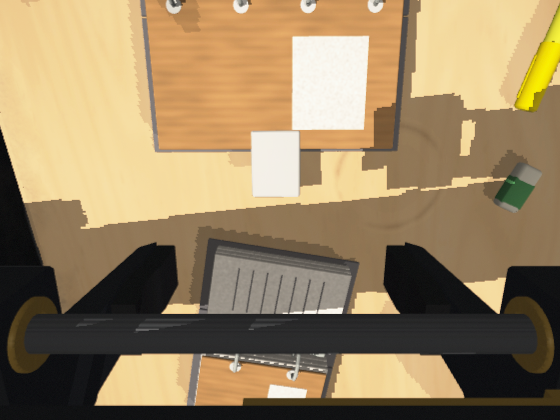

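The wrist view shows the tab at columns 251–300, rows 131–197. That is about 3 px (about 2 mm) left of my projection, and its outer edge agrees. I'll descend with a 1.5 mm correction along the rings.

>>> carry_out --rows '[[[0.4,-0.3,3],[0,0,-0.4],0],[[0.4,-0.3,6],[0,0,-0.4],0],[[0.4,-0.3,9],[0,0,-0.4],0],[[0.4,-0.3,11],[0,0,-0.4],0],[[0.4,-0.3,12.5],[0,0,-0.4],0],[[0.4,-0.3,13.5],[0,0,-0.4],0],[[0.4,-0.3,14.2],[0,0,-0.4],0],[[0.4,-0.3,14.5],[0,0,-0.4],0],[[0.4,-0.3,14.5],[0,0,-0.4],0],[[0.4,-0.3,14.5],[0,0,-0.4],0]]'

```text
clock: 3.15
tool_pos: [0.5203, 0.0828, 0.0061]
eef_rot: [0.739, 0.673, 0.0, 0.0]
contact_force: [0.2, 0.1, 0.7]
opening: 0.998
finger_force: 0.0
```

Run:
```python
from h import *; from plant import r
st=r.get_state();p=st["tool_pos"]-O;print(st["clock"],p@EX,p@EY,p[2],st["contact_force"].round(1))
```

```text
3.15 -0.00162416999537667 -0.13516737638411877 0.006108667062088877 [0.2 0.1 0.7]
```

>>> carry_out --rows '[[[-0.15,0,0],[0,0,0],0.3],[[-0.15,0,0],[0,0,0],0.5],[[-0.15,0,0],[0,0,0],1],[[-0.15,0,0],[0,0,0],1],[[-0.15,0,0],[0,0,0],1],[[-0.15,0,0],[0,0,0],1],[[-0.15,0,0],[0,0,0],1],[[-0.15,0,0],[0,0,0],1]]' --newtons 10

```text
clock: 3.95
tool_pos: [0.5198, 0.0813, 0.0055]
eef_rot: [0.739, 0.673, 0.0, 0.0]
contact_force: [0.1, -0.2, -0.9]
opening: 0.405
finger_force: 10.0
```

```bash
cat > arc.py <<'E'
from h import *; from plant import r
import sys
st=r.get_state();p=st["tool_pos"]-O;print(st["clock"],"x",p@EX,"y",p@EY,"z",p[2],st["contact_force"].round(1),"open",st["opening"]*88,st["finger_force"])
x=p@EX
for d in range(0,181,10):
    a,b=step(st,leaf(np.radians(d))+x*EX,down(YAW));print(d,a.round(1),b.round(1))
E
python3 arc.py
```

```text
3.95 x -0.0019592483980592676 y -0.1366996037786516 z 0.005540409986257679 [ 0.1 -0.2 -0.9] open 35.61302336011521 9.999966882169247
0 [-0. -0. -0.] [ 0.  -0.   0.1]
10 [ 0.2  0.  -2.4] [ 0.  -0.   0.1]
20 [ 0.8  0.  -4.7] [ 0.  -0.   0.1]
30 [ 1.8  0.  -6.9] [ 0.  -0.   0.1]
40 [ 3.2  0.  -8.9] [ 0.  -0.   0.1]
50 [  4.9   0.  -10.5] [ 0.  -0.   0.1]
60 [  6.8   0.  -11.9] [ 0.  -0.   0.1]
70 [  9.    0.  -12.9] [ 0.  -0.   0.1]
80 [ 11.3   0.  -13.5] [ 0.  -0.   0.1]
90 [ 13.7   0.  -13.7] [ 0.  -0.   0.1]
100 [ 16.    0.  -13.5] [ 0.  -0.   0.1]
110 [ 18.4   0.  -12.9] [ 0.  -0.   0.1]
120 [ 20.5   0.  -11.9] [ 0.  -0.   0.1]
130 [ 22.5   0.1 -10.5] [ 0.  -0.   0.1]
140 [24.2  0.1 -8.9] [ 0.  -0.   0.1]
150 [25.5  0.1 -6.9] [ 0.  -0.   0.1]
160 [26.5  0.1 -4.7] [ 0.  -0.   0.1]
170 [27.2  0.1 -2.4] [ 0.  -0.   0.1]
180 [27.4  0.1 -0. ] [ 0.  -0.   0.1]
```

Gripped at 35.6 mm, which matches the 36 mm tab. Now the arc, 5° per row.

>>> carry_out --rows '[[[0.05,0,-1.2],[0,0,0],1],[[0.2,0,-2.4],[0,0,0],1],[[0.45,0,-3.55],[0,0,0],1],[[0.8,0,-4.7],[0,0,0],1],[[1.3,0,-5.8],[0,0,0],1],[[1.8,0,-6.9],[0,0,0],1],[[2.5,0,-7.9],[0,0,0],1],[[3.2,0,-8.8],[0,0,0],1],[[4.0,0,-9.7],[0,0,0],1],[[4.9,0,-10.5],[0,0,0],1],[[5.8,0,-11.2],[0,0,0],1],[[6.8,0,-11.9],[0,0,0],1]]'

```text
clock: 5.15
tool_pos: [0.5265, 0.1503, 0.125]
eef_rot: [0.739, 0.673, 0.001, -0.0]
contact_force: [4.9, 3.5, -7.6]
opening: 0.406
finger_force: 10.0
```

```bash
python3 - <<'E'
from h import *; from plant import r
s=r.snapshot("side");cv2.imwrite("pics/s2.png",cv2.resize(s["image"][100:220,190:350,::-1],None,fx=5,fy=5,interpolation=cv2.INTER_CUBIC))
E
python3 arc.py
```

```text
5.2 x -0.0017331216995313265 y -0.06491246118832186 z 0.12612871731327727 [ 0.8 -0.3  2.1] open 35.535421832166236 10.000748340971768
0 [-7.2 -0.1 12. ] [ 0.1 -0.2  0.3]
10 [-7.  -0.1  9.6] [ 0.1 -0.2  0.3]
20 [-6.4 -0.   7.3] [ 0.1 -0.2  0.3]
30 [-5.4 -0.   5.1] [ 0.1 -0.2  0.3]
40 [-4.  -0.   3.2] [ 0.1 -0.2  0.3]
50 [-2.3 -0.   1.5] [ 0.1 -0.2  0.3]
60 [-0.4 -0.   0.1] [ 0.1 -0.2  0.3]
70 [ 1.8  0.  -0.9] [ 0.1 -0.2  0.3]
80 [ 4.1  0.  -1.5] [ 0.1 -0.2  0.3]
90 [ 6.5  0.  -1.7] [ 0.1 -0.2  0.3]
100 [ 8.9  0.  -1.5] [ 0.1 -0.2  0.3]
110 [11.2  0.1 -0.8] [ 0.1 -0.2  0.3]
120 [13.3  0.1  0.2] [ 0.1 -0.2  0.3]
130 [15.3  0.1  1.6] [ 0.1 -0.2  0.3]
140 [17.   0.1  3.3] [ 0.1 -0.2  0.3]
150 [18.3  0.1  5.2] [ 0.1 -0.2  0.3]
160 [19.3  0.1  7.4] [ 0.1 -0.2  0.3]
170 [20.   0.1  9.7] [ 0.1 -0.2  0.3]
180 [20.2  0.1 12.1] [ 0.1 -0.2  0.3]
```

View pics/s2.png

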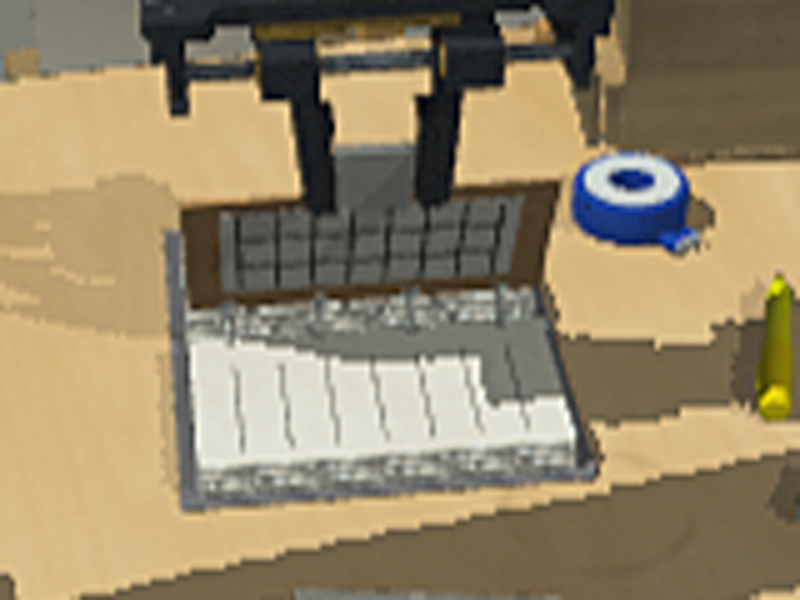

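The leaf follows: it stands about 60° up with the tab between the fingers, at about (375,175) in the crop. Continuing.

>>> carry_out --rows '[[[1.1,0,-0.5],[0,0,0],1],[[2.2,0,-1.0],[0,0,0],1],[[3.3,0,-1.35],[0,0,0],1],[[4.5,0,-1.6],[0,0,0],1],[[5.7,0,-1.75],[0,0,0],1],[[6.9,0,-1.8],[0,0,0],1],[[8.0,0,-1.75],[0,0,0],1],[[9.2,0,-1.6],[0,0,0],1],[[10.4,0,-1.35],[0,0,0],1],[[11.5,0,-1.0],[0,0,0],1],[[12.6,0,-0.5],[0,0,0],1],[[13.7,0,0],[0,0,0],1]]'

```text
clock: 6.4
tool_pos: [0.5396, 0.2829, 0.1238]
eef_rot: [0.74, 0.673, -0.002, 0.002]
contact_force: [6.5, -5.1, -5.4]
opening: 0.406
finger_force: 10.0
```

```bash
python3 arc.py
```

```text
6.4 x -0.001535253027937171 y 0.0658314334194481 z 0.12379790967055068 [ 6.5 -5.1 -5.4] open 35.76823495861988 9.999336439941544
0 [-20.2  -0.   11.9] [0.  0.3 0. ]
10 [-20.   -0.    9.5] [0.  0.3 0. ]
20 [-19.4  -0.    7.2] [0.  0.3 0. ]
30 [-18.4  -0.    5. ] [0.  0.3 0. ]
40 [-17.1  -0.    3.1] [0.  0.3 0. ]
50 [-15.4  -0.    1.4] [0.  0.3 0. ]
60 [-13.4  -0.   -0. ] [0.  0.3 0. ]
70 [-11.3  -0.   -1. ] [0.  0.3 0. ]
80 [-9.  -0.  -1.7] [0.  0.3 0. ]
90 [-6.6 -0.  -1.9] [0.  0.3 0. ]
100 [-4.2 -0.  -1.7] [0.  0.3 0. ]
110 [-1.9 -0.  -1.1] [0.  0.3 0. ]
120 [ 0.3  0.  -0.1] [0.  0.3 0. ]
130 [2.2 0.  1.3] [0.  0.3 0. ]
140 [3.9 0.  3. ] [0.  0.3 0. ]
150 [5.3 0.  4.9] [0.  0.3 0. ]
160 [ 6.3 -0.   7.1] [0.  0.3 0. ]
170 [ 7.  -0.   9.4] [0.  0.3 0. ]
180 [ 7.2 -0.  11.7] [0.  0.3 0. ]
```

>>> carry_out --rows '[[[1.0,0,0.65],[0,0,0],1],[[1.95,0,1.4],[0,0,0],1],[[2.85,0,2.2],[0,0,0],1],[[3.65,0,3.05],[0,0,0],1],[[4.35,0,4.0],[0,0,0],1],[[5.0,0,5.0],[0,0,0],1],[[5.55,0,6.1],[0,0,0],1],[[6.0,0,7.2],[0,0,0],1],[[6.4,0,8.3],[0,0,0],1],[[6.65,0,9.5],[0,0,0],1],[[6.8,0,10.7],[0,0,0],1],[[6.85,0,11.3],[0,0,0],1]]'

```text
clock: 7.6
tool_pos: [0.5464, 0.3499, 0.0118]
eef_rot: [0.74, 0.672, -0.002, 0.003]
contact_force: [1.7, -5.6, 15.0]
opening: 0.405
finger_force: 10.0
```

>>> carry_out --rows '[[[0,0,0.2],[0,0,0],1],[[0,0,0.2],[0,0,0],1],[[0,0,0.2],[0,0,0],0.3],[[0,0,0.2],[0,0,0],0],[[0,0,0.2],[0,0,0],0],[[0,0,0.2],[0,0,0],0],[[0,0,0.2],[0,0,0],0],[[0,0,0.2],[0,0,0],0]]'

```text
clock: 8.4
tool_pos: [0.545, 0.3537, 0.0094]
eef_rot: [0.739, 0.673, -0.0, -0.0]
contact_force: [-1.0, 0.5, 0.3]
opening: 0.928
finger_force: 0.0
```

```bash
python3 arc.py | head -1
```

```text
8.4 x -0.0029272210151627173 y 0.13681576276581578 z 0.009416429770921882 [-1.   0.5  0.3] open 81.64985862256718 0.0
```

>>> carry_out --rows '[[[0,0,0],[0,0,0],0],[[0,0,-1],[0,0,0],0],[[0,0,-3],[0,0,0],0],[[0,0,-6],[0,0,0],0],[[0,0,-10],[0,0,0],0],[[0,0,-14],[0,0,0],0],[[-10,0,-18],[0,0,0],0],[[-20,0,-20],[0,0,0],0],[[-30,0,-20],[0,0,0],0],[[-40,0,-20],[0,0,0],0],[[-40,0,-20],[0,0,0],0],[[-40,0,-20],[0,0,0],0]]'

```text
clock: 9.6
tool_pos: [0.5175, 0.0592, 0.2017]
eef_rot: [0.739, 0.673, 0.0, 0.001]
contact_force: [1.3, -0.8, 0.4]
opening: 1.002
finger_force: 0.0
```

Run:
```python
from h import *; from plant import r
s=r.snapshot("top");cv2.imwrite("pics/t3.png",cv2.resize(s["image"][130:280,80:400,::-1],None,fx=2.5,fy=2.5,interpolation=cv2.INTER_CUBIC))
s=r.snapshot("side");cv2.imwrite("pics/s3.png",cv2.resize(s["image"][110:310,190:350,::-1],None,fx=3,fy=3,interpolation=cv2.INTER_CUBIC))
st=r.get_state();print(st["clock"],st["contact_force"],st["tool_pos"])
```

```text
9.7 [ 0.81138376 -0.24615076  0.58408307] [0.51696103 0.05115883 0.20123728]
```

View pics/t3.png

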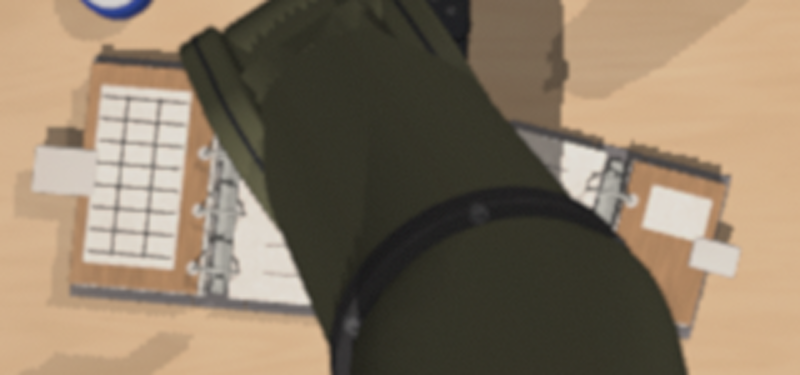

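View pics/s3.png

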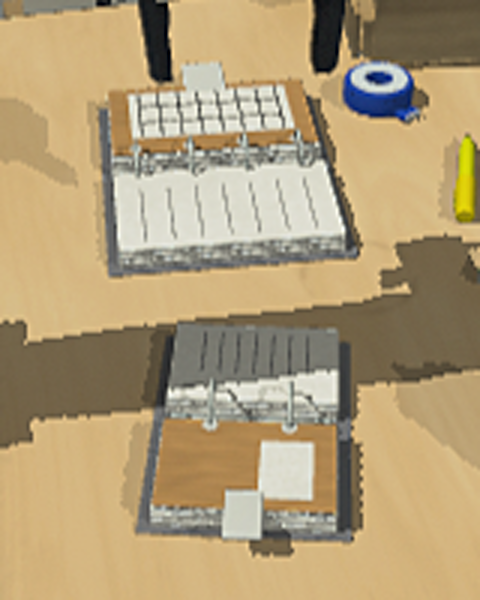

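The divider lies flat on the left page, with its grid face showing and its tab at about (205,76) in the side crop. The small binder's divider hasn't moved. The arm is clear of everything, so I'll hand in.

```bash
python3 -c "
from plant import r
print(r.finish_job())"
```

```text
the job is handed in; nothing more can be done
None
```

The larger binder's divider now lies flat on the left-hand page with its other face showing, the small binder's divider is as it was, and I handed the job in at about 9.7 s of the 38 s allowed.

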